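# Tighten the pill crusher's recessed foot screw with the hex key

## Task

The pill crusher's foot has worked loose. Take the orange flat-handled hex key out of its holder, seat it gently and fully home in the recessed socket of the foot screw, feeling for the flats before you turn, then turn the screw clockwise until it comes to its stop, and do not force it further. Put the key back upright in its holder, let go, and leave the other things on the table where they are.

Things in the scene. Friction and masses are not known exactly. Their poses are not given: they have to be found in the camera images.
- key_center (a point): Middle of the orange flat grip of the loose hex key (about 200 g): 66 mm long (x), 16 mm thick (y; grip across this), 44 mm high (z, up). Under its middle a steel hex shaft 16 mm across flats points down, its end 72 mm below this point; two flats face +x and -x. At the start the key stands upright, shaft in the holder's hole, the grip's underside resting on the holder's top.
- key_tip (a point): Centre of the lower end of the hex shaft, 72 mm below key_center, same axes.
- holder_hole0 (a point): Centre of the mouth of the key holder's hole, on top of a fixed grey block 62 x 62 mm and 58 mm high. The hole is round, 23 mm wide with a 3 mm chamfer, and goes right through. With the key in its place key_center is 22 mm above this point.
- rim (a point): Centre of the top edge of the blue ring boss (55 mm outside, 43 inside) on the fixed white foot of the pill crusher, 45 mm above the table; z up, y towards the crusher's tower (axis 175 mm away, 78 mm wide, 155 mm high). In it lies the steel screw head, top 4 mm below here: a round countersink, 28 mm wide, narrows over 6 mm to 19 mm; from there a hex socket 16.8 mm across flats goes 10 mm deeper.
- seat (a point): 20 mm below rim: nominal centre of the socket's floor, where a fully seated tip rests. The real screw axis is upright but up to 2 mm off in x and y, its flats at any angle: neither is measured; feel for them. On wrong flats the tip stops 9 mm or more above the floor; pressed lightly (6 N) and turned slowly it drops in. Over 75 N of contact on the screw before the key is home damages it.
- screw (a joint): Angle of the screw, rad, growing clockwise seen from above; 0 to 1.2, where it meets a firm stop (tight): the key then meets hard resistance, and forcing it on by more than about 0.2 rad (150 N of contact) is overtightening. Starts between 0 and 0.35. It turns stiffly (about 0.18 N m) and stays where it is left. It says nothing about where the flats lie at the start.
- jar: Empty glass jar with a metal twist lid, 76 mm wide, 96 mm high, loose; origin under its centre. Leave alone.
- spoon: Silver metal spoon, 170 mm, loose, lying. Leave alone.
- glasses_case: Dark blue eyeglass case, 65 x 165 x 38 mm, loose, near the table's right edge; origin under its centre. Leave alone.
- mug: Blue mug, 80 mm wide, 90 mm high, loose; origin under its centre. Leave alone.
- pill_box: Flat seven-day pill box, 50 x 200 x 25 mm, loose; origin under its centre. Leave alone.
- bed_control: White bed hand control, 50 x 160 x 20 mm, loose; origin under its centre. Leave alone.
Things that resemble listed ones, but are neither listed nor needed, are in the scene too. Leave any pink or turquoise look-alike of the part that bears holder_hole0 alone. Of the things like the part that bears key_center, leave any that is black; of the rest the smaller one is meant.

How it is judged:
By the outcome, as a careful person would: the job done as asked, in the order asked, and still so for the second after the job is handed in, with the robot touching nothing.
It also fails if it takes over 72 s, if anything falls off the work surface, if the arm or the gripper's body presses on something with over 40 N, if the wrist force passes 120 N, or if a joint passes its speed limit or range.

## Robot

A 6-joint arm with a two-finger parallel gripper is mounted at the origin on the work surface. World frame = base frame: x ahead of the robot, y to its left, z up, the work surface at z = 0. Lengths are in m, angles in rad, forces in N, time in s.
With the tool pointing down it reaches from about 0.4 to 0.825 m from the base axis. Payload 7 kg.
Tool frame: the origin (TCP) lies midway between the tips of the shut fingers; the grasp point (between the pads) lies arm.grip_depth behind it (arm.grip_depth is the distance from the TCP to the grasp point, in m); z points along the fingers, x is the direction in which the jaws open and shut, and the axes are right-handed (so a half turn about z gives the same grasp; the last joint's range is limited). The gripper opens to 85 mm and grips with 20 to 120 N. Pads are 22 mm wide; open, the fingers measure 114 mm over their backs; the gripper's body (76 mm by 85 mm) begins 54 mm behind the grasp point. The pads swing forward as they close: fully open they stand 13 mm farther back than shut.
Start: joints at [-1.048, 0.359, 0.012, 0, -1.224, -0.288], TCP at [0.157, -0.656, 0.231] pointing down, gripper open.
Joint ranges: [-3.07, 3.07], [-1.43, 2.12], [-1.02, 1.25], [-3.03, 1.67], [-3.05, -0], [-3.03, 3.03]. Speed limits (rad/s): [2.39, 2.39, 3.01, 3.14, 3.14, 3.14].

## Interface

Orientations are given as a unit quaternion [x, y, z, w].
In Python, from workcell import arm gives the robot as it stands.
- The arm moves only by the tool play_rows, never from a script. Its arguments are lists of equal length, an entry for each row: "travel": the shift along the tool's x, y, z in m, a list of three; "rotation": the turn, a rotation vector about the tool's x, y, z in rad, a list of three. In form: {"travel": [[dx, dy, dz], ...], "rotation": [[rx, ry, rz], ...]}. A call has 1 to 12 rows; each row is the pose to reach, as a shift and turn from the pose commanded when the call began, along the tool's axes at that moment; what a row does not reach only later rows make up. A row lasts 1/12 s, in which the tool goes at most 41.7 mm and 7.16 degrees, less where a joint would pass 70% of its speed; a pose out of reach is approached as far as the arm can. A call with a gripper value outside its range is refused whole. "jaw" is the closure in counts, from 0 (fully open) to 255 (shut), set as the call begins (left out, the last holds). The fingers move at their own pace and stop on an object; "newtons" is the grip in N (left out, the last holds). Time passes only in rows, so rows that repeat a pose let the fingers close. It gives the time, the measured TCP pose, the force and the opening at its end, in the units of the state.
- arm.get_obs(): the state, without advancing time (a new reading comes with each control period).
- arm.get_image(name): name is "scene" or "top" or "wrist"; returns a dict with "pixels" (480x640x3 uint8, red, green, blue), "depth" (480x640 float32, m along the optical axis (not along the pixel's ray), 0 where there is no reading), "vfov" (degrees; the focal length in pixels is half the picture's height over the tangent of half this angle, whatever the lens; pixels are square), "cx", "cy" (the principal point, pixels), "camera_from_world" (4x4, takes a point from world to camera coordinates). Camera axes: x right, y down, z forward; pixel columns grow to the right and rows downward; lengths in m; the calibration is good to about 2 mm. The wrist camera is an equidistant fisheye: a pixel r from the principal point sees the ray r / f radians off the axis. A picture is of the moment at which its call begins.
- arm.finish_job(): hands the job in, once; it reports no verdict.
The state is a dict: "time_s": time; "q": joint angles; "dq": joint speeds; "tau": joint torques, N m; "position": TCP position; "ee_rot": TCP orientation; "contact_force": force on the tool from outside, world axes, zero at the start; "torque": the same for the moment, N m; "finger_gap": finger opening in m.
Only numpy, scipy, OpenCV 4.12 (cv2) and the standard library are available. Lean on these libraries where they do the work, as an engineer would, in place of code of your own. Each camera call takes 0.05 s, during which the arm holds its last target.

## Working session

There is one attempt and no reset: what is moved stays moved. The work goes in short steps, Python scripts to look and compute and a tool call to move; the robot and the scene stay as the last step left them, time stands still between calls to the robot, and variables do not carry over. Pictures are saved under pics/ and viewed, and the job is handed in when it is done.

Besides the shell and the picture viewer there is one more tool, called after "Call:" in YAML: its name, and indented under it one key for each argument. play_rows: Moves the arm, as the interface text tells. Its arguments: {"type":"object","properties":{"travel":{"type":"array"},"rotation":{"type":"array"},"jaw":{"type":"number"},"newtons":{"type":"number"}},"required":["travel","rotation"]}

```bash
ls; mkdir -p pics
python3 - <<'E'
from workcell import arm
import cv2,numpy as np
print({k:np.round(v,3) for k,v in arm.get_obs().items()}, arm.grip_depth)
for n in("scene","top"):
    d=arm.get_image(n);cv2.imwrite(f"pics/{n}0.png",d["pixels"][:,:,::-1]);np.savez(f"{n}0.npz",**d)
    print(n,d["vfov"],d["cx"],d["cy"],np.round(d["camera_from_world"],3).tolist())
E
```

```text
pics
{'time_s': np.float64(0.0), 'q': array([-1.048,  0.359,  0.011, -0.   , -1.224, -0.288]), 'dq': array([-0.001,  0.   , -0.001, -0.002, -0.001, -0.   ]), 'tau': array([ 2.0000e-03, -5.8332e+01,  2.9341e+01,  6.9360e+00, -6.0000e-03,
       -0.0000e+00]), 'position': array([ 0.157, -0.656,  0.23 ]), 'ee_rot': array([ 0.619,  0.785,  0.   , -0.001]), 'contact_force': array([ 0.187, -0.167,  0.386]), 'torque': array([-0.037,  0.017,  0.027]), 'finger_gap': np.float64(0.085)} 0.0187
scene 53.71607439475851 318.7465208363025 239.6967529260794 [[0.76, 0.649, -0.007, -0.439], [0.336, -0.402, -0.852, -0.102], [-0.556, 0.645, -0.524, 1.609], [0.0, 0.0, 0.0, 1.0]]
top 57.731691807620955 324.1262697598346 236.1398723350799 [[0.082, -0.997, 0.005, -0.043], [-0.974, -0.081, -0.21, 0.541], [0.21, 0.012, -0.978, 1.148], [0.0, 0.0, 0.0, 1.0]]
```

View pics/scene0.png

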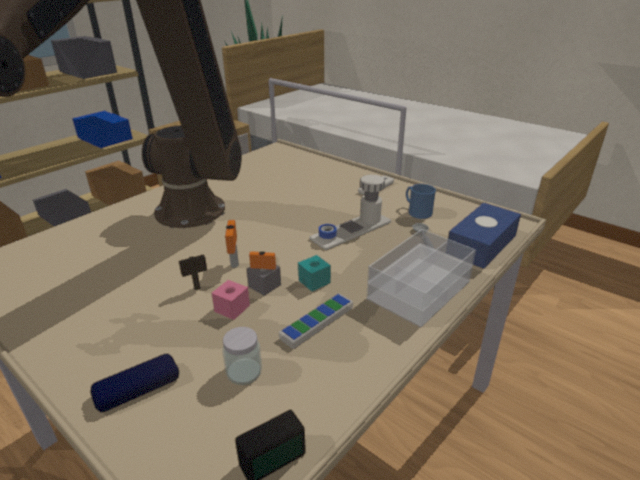

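View pics/top0.png

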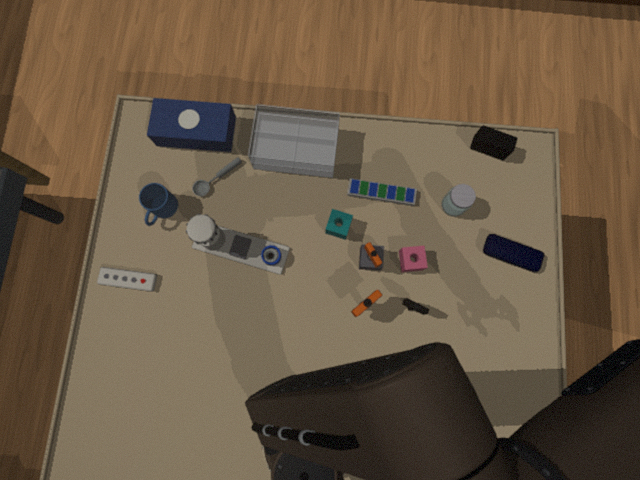

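The orange candidates are scene (262,262) / top (373,254), which is in the grey holder, and scene (231,240) / top (367,303), which stands free. There is also a black one at scene (193,267), and the pink and turquoise blocks. I'll measure both orange ones and enlarge them.

```bash
cat > h.py <<'E'
import numpy as np,cv2
def load(n): return dict(np.load(n+".npz"))
def fpx(d): return 240/np.tan(np.radians(float(d["vfov"]))/2)
def ray(d,u,v):
    T=d["camera_from_world"];R=T[:3,:3];c=-R.T@T[:3,3]
    r=R.T@np.array([(u-d["cx"])/fpx(d),(v-d["cy"])/fpx(d),1.]);return c,r
def onz(d,u,v,z):
    c,r=ray(d,u,v);return c+r*(z-c[2])/r[2]
def cloud(d):
    v,u=np.mgrid[:480,:640];z=d["depth"];f=fpx(d)
    P=np.stack([(u-d["cx"])/f*z,(v-d["cy"])/f*z,z],-1)
    T=d["camera_from_world"];return (P-T[:3,3])@T[:3,:3]
E
python3 - <<'E'
from h import *
for n in("scene","top"):
    d=load(n+"0");p=d["pixels"];P=cloud(d);hsv=cv2.cvtColor(p,cv2.COLOR_RGB2HSV)
    for nm,lo,hi in(("orange",(3,160,90),(14,255,255)),("blue",(105,120,60),(125,255,255))):
        m=cv2.inRange(hsv,lo,hi);k,L,s,c=cv2.connectedComponentsWithStats(m)
        for i in range(1,k):
            if s[i,4]<40: continue
            Q=P[(L==i)&(d["depth"]>0)]
            if nm=="orange" or abs(Q[:,2].max()-.045)<.015: print(n,nm,s[i].tolist(),c[i].round(1),"med",np.median(Q,0).round(3),"p2",np.percentile(Q,2,0).round(3),"p98",np.percentile(Q,98,0).round(3))
a=load("scene0")["pixels"][205:325,170:340,::-1];b=load("top0")["pixels"][200:325,230:440,::-1]
cv2.imwrite("pics/c1.png",cv2.resize(a,None,fx=4,fy=4,interpolation=2));cv2.imwrite("pics/c2.png",cv2.resize(b,None,fx=3.8,fy=3.8,interpolation=2))
E
```

```text
scene orange [226, 220, 10, 33, 248] [230.7 236.8] med [ 0.395 -0.143  0.111] p2 [ 0.344 -0.156  0.072] p98 [ 0.406 -0.094  0.126]
scene orange [250, 252, 25, 17, 371] [262.2 260.1] med [ 0.507 -0.137  0.085] p2 [ 0.481 -0.153  0.062] p98 [ 0.531 -0.117  0.103]
scene blue [319, 227, 17, 11, 67] [326.8 233. ] med [0.5   0.126 0.039] p2 [0.47  0.118 0.028] p98 [0.512 0.154 0.046]
top orange [365, 243, 17, 23, 152] [372.7 254.3] med [ 0.492 -0.131  0.101] p2 [ 0.47  -0.151  0.071] p98 [ 0.525 -0.111  0.105]
top orange [368, 290, 14, 13, 97] [374.6 295.8] med [ 0.384 -0.14   0.124] p2 [ 0.37  -0.153  0.116] p98 [ 0.4   -0.125  0.129]
top orange [352, 302, 15, 14, 110] [358.9 309. ] med [ 0.348 -0.102  0.123] p2 [ 0.333 -0.117  0.021] p98 [ 0.366 -0.087  0.127]
top blue [350, 180, 9, 13, 92] [354.3 186.1] med [ 0.706 -0.074  0.026] p2 [ 0.687 -0.084  0.02 ] p98 [ 0.724 -0.064  0.03 ]
top blue [387, 185, 9, 14, 97] [391.1 191.8] med [ 0.697 -0.181  0.026] p2 [ 0.678 -0.192  0.021] p98 [ 0.715 -0.17   0.031]
top blue [406, 188, 8, 14, 92] [409.5 194.7] med [ 0.692 -0.235  0.025] p2 [ 0.673 -0.245  0.021] p98 [ 0.712 -0.225  0.03 ]
top blue [261, 246, 20, 19, 105] [271.3 254.8] med [0.481 0.141 0.045] p2 [0.455 0.119 0.014] p98 [0.505 0.17  0.05 ]
```

View pics/c1.png

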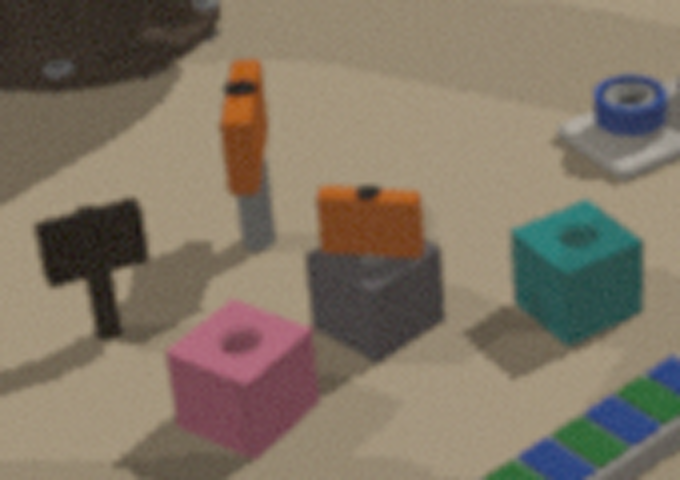

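View pics/c2.png

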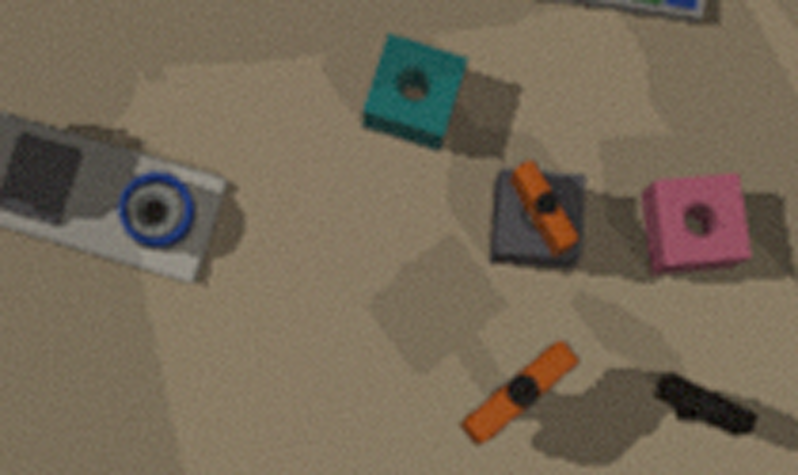

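The key at scene (262,260) / top (373,254) is the one meant. It is the smaller of the two orange keys and sits in the grey holder. The free-standing orange key is longer (about 95 mm), and the third is black. Next are poses from the top face and the ring.

Run:
```python
from h import *
for n in("scene","top"):
    d=load(n+"0");p=cv2.GaussianBlur(d["pixels"],(3,3),0);P=cloud(d);hsv=cv2.cvtColor(p,cv2.COLOR_RGB2HSV)
    # key top face
    m=cv2.inRange(hsv,(3,130,60),(16,255,255));
    ok=(m>0)&(P[...,2]>.09)&(P[...,2]<.11)&(abs(P[...,0]-.5)<.06)&(abs(P[...,1]+.13)<.06)
    v,u=np.nonzero(ok);W=np.array([onz(d,a,b,.102)[:2] for a,b in zip(u,v)],np.float32)
    print(n,len(u),"key rect",cv2.minAreaRect(W*1000), "cent",W.mean(0))
    m=cv2.inRange(hsv,(105,110,40),(128,255,255))
    ok=(m>0)&(abs(P[...,0]-.49)<.07)&(abs(P[...,1]-.14)<.07)&(P[...,2]>.038)
    v,u=np.nonzero(ok);W=np.array([onz(d,a,b,.045)[:2] for a,b in zip(u,v)],np.float32)
    print("ring",len(u),cv2.minEnclosingCircle(W*1000),cv2.fitEllipse(cv2.convexHull(W*1000)))
    # tower
    ok=(P[...,2]>.06)&(P[...,2]<.2)&(abs(P[...,0]-.55)<.12)&(P[...,1]>.2)&(P[...,1]<.45)
    Q=P[ok];print("tower",len(Q),np.median(Q,0).round(3),np.percentile(Q,[2,98],0).round(3))
    # grey block top
    ok=(abs(P[...,2]-.058)<.006)&(abs(P[...,0]-.5)<.05)&(abs(P[...,1]+.13)<.05)
    v,u=np.nonzero(ok);W=np.array([onz(d,a,b,.058)[:2] for a,b in zip(u,v)],np.float32);print("block",len(u),cv2.minAreaRect(W*1000))
    # foot plate
    ok=(P[...,2]>.008)&(P[...,2]<.035)&(abs(P[...,0]-.49)<.08)&(P[...,1]>.08)&(P[...,1]<.2)
    Q=P[ok];print("foot",np.percentile(Q,[2,50,98],0).round(3))
```

```text
scene 151 key rect ((510.2995910644531, -139.84959411621094), (63.10460662841797, 31.597139358520508), 39.910003662109375) cent [ 0.5102272  -0.13920122]
ring 35 ((497.13848876953125, 134.10501098632812), 23.801681518554688) ((497.7524108886719, 132.8300323486328), (38.1279182434082, 47.230979919433594), 138.87924194335938)
tower 878 [0.537 0.304 0.104] [[0.493 0.281 0.062]
 [0.631 0.447 0.157]]
block 259 ((503.58258056640625, -135.93771362304688), (67.98223114013672, 67.85406494140625), 1.880698323249817)
foot [[0.444 0.103 0.009]
 [0.503 0.132 0.013]
 [0.533 0.197 0.034]]
top 133 key rect ((496.09661865234375, -132.94320678710938), (65.15189361572266, 17.59510612487793), 33.143714904785156) cent [ 0.49522376 -0.13321696]
ring 93 ((480.268310546875, 145.1471405029297), 26.98978614807129) ((480.5692138671875, 144.34326171875), (49.424583435058594, 53.403873443603516), 135.3669891357422)
tower 982 [0.515 0.312 0.153] [[0.482 0.28  0.064]
 [0.619 0.445 0.159]]
block 310 ((497.3424987792969, -134.30674743652344), (63.07664489746094, 62.55036926269531), 0.8777376413345337)
foot [[0.439 0.104 0.009]
 [0.482 0.153 0.012]
 [0.528 0.198 0.032]]
```

Call:
play_rows:
  travel:
    - [0.02,0.021,0]
    - [0.046,0.048,0]
    - [0.072,0.075,0]
    - [0.1,0.105,0]
    - [0.127,0.133,0]
    - [0.154,0.162,0]
    - [0.181,0.19,0]
    - [0.208,0.218,0]
    - [0.235,0.247,0]
    - [0.262,0.275,0]
    - [0.289,0.303,0]
    - [0.316,0.332,0]
  rotation:
    - [0,0,-0.02]
    - [0,0,-0.04]
    - [0,0,-0.07]
    - [0,0,-0.1]
    - [0,0,-0.13]
    - [0,0,-0.16]
    - [0,0,-0.19]
    - [0,0,-0.22]
    - [0,0,-0.25]
    - [0,0,-0.28]
    - [0,0,-0.31]
    - [0,0,-0.34]

```text
time_s: 1.1
position: [0.4067, -0.27, 0.2313]
ee_rot: [0.477, 0.879, 0.0, 0.0]
contact_force: [0.4, 0.0, -0.7]
finger_gap: 0.0854
```

Call:
play_rows:
  travel:
    - [0.013,0.03,0]
    - [0.028,0.064,0]
    - [0.044,0.1,0]
    - [0.059,0.134,0]
    - [0.067,0.151,0]
    - [0.067,0.151,0]
  rotation:
    - [0,0,0]
    - [0,0,0]
    - [0,0,0]
    - [0,0,0]
    - [0,0,0]
    - [0,0,0]

```text
time_s: 1.6
position: [0.4984, -0.1307, 0.2308]
ee_rot: [0.476, 0.879, 0.0, -0.0]
contact_force: [-1.1, -0.2, -0.4]
finger_gap: 0.0853
```

Run:
```python
from workcell import arm
import cv2,numpy as np
o=arm.get_obs();print(np.round(o["position"],4),np.round(o["q"],3),np.round(o["ee_rot"],4))
for n in("wrist","top"):
    d=arm.get_image(n);cv2.imwrite(f"pics/{n}1.png",d["pixels"][:,:,::-1]);np.savez(f"{n}1.npz",**d)
    print(n,d["vfov"],d["cx"],d["cy"],np.round(d["camera_from_world"],3).tolist())
```

```text
[ 0.4984 -0.1307  0.2308] [ 0.125  0.095 -0.335 -0.    -1.141 -1.117] [ 4.762e-01  8.793e-01  0.000e+00 -2.000e-04]
wrist 65.70646984690485 319.4430475634553 240.85460541695846 [[-0.546, 0.838, 0.0, 0.381], [0.796, 0.519, 0.312, -0.37], [0.261, 0.17, -0.95, 0.272], [0.0, 0.0, 0.0, 1.0]]
top 57.731691807620955 324.1262697598346 236.1398723350799 [[0.082, -0.997, 0.005, -0.043], [-0.974, -0.081, -0.21, 0.541], [0.21, 0.012, -0.978, 1.148], [0.0, 0.0, 0.0, 1.0]]
```

View pics/wrist1.png

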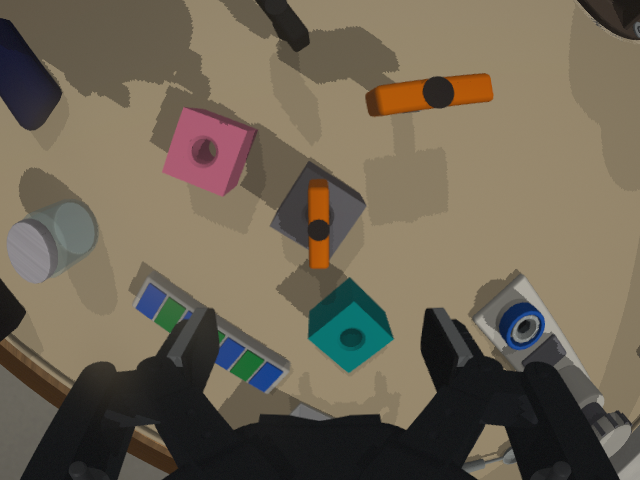

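The wrist view shows the key upright in the grey block with its grip at (318,225), parallel to the image's vertical, and the knob at (318,230). The blue ring is at (521,326). I'll measure both from here.

```bash
cat >> h.py <<'E'
def rayw(d,u,v):
    T=d["camera_from_world"];R=T[:3,:3];c=-R.T@T[:3,3]
    x,y=u-d["cx"],v-d["cy"];r=np.hypot(x,y);th=r/fpx(d)
    s=np.sin(th)/max(r,1e-9);return c,R.T@np.array([x*s,y*s,np.cos(th)])
def onzw(d,u,v,z):
    c,r=rayw(d,u,v);return c+r*(z-c[2])/r[2]
def comp(d,lo,hi,seed,blur=3):
    hsv=cv2.cvtColor(cv2.GaussianBlur(d["pixels"],(blur,blur),0),cv2.COLOR_RGB2HSV)
    m=cv2.inRange(hsv,lo,hi);k,L,s,c=cv2.connectedComponentsWithStats(m)
    dist=[np.hypot(*(c[i]-seed))+(1e4 if s[i,4]<30 else 0) for i in range(k)];dist[0]=1e9
    return L==int(np.argmin(dist))
E
python3 - <<'E'
from h import *
d=load("wrist1")
m=comp(d,(3,140,60),(16,255,255),(318,225));v,u=np.nonzero(m)
print(len(u),u.min(),u.max(),v.min(),v.max())
hsv=cv2.cvtColor(d["pixels"],cv2.COLOR_RGB2HSV)
print("col 318 V:",hsv[176:190,312,2],hsv[255:274,312,2],"row200",hsv[200,300:336,2])
W=np.array([onzw(d,a,b,.102)[:2] for a,b in zip(u,v)],np.float32)
print(cv2.minAreaRect(W*1000))
# knob: dark
m=(hsv[...,2]<60);k,L,s,c=cv2.connectedComponentsWithStats(m.astype(np.uint8))
i=L[230,318];print("knob",s[i],c[i],onzw(d,*c[i],.102),onzw(d,*c[i],.106))
m=comp(d,(100,140,50),(125,255,255),(521,326));v,u=np.nonzero(m)
h=cv2.convexHull(np.array([onzw(d,a,b,.045)[:2]*1000 for a,b in zip(u,v)],np.float32))
print("ring",len(u),cv2.minEnclosingCircle(h),cv2.fitEllipse(h))
E
```

```text
889 308 329 179 224
col 318 V: [ 66  66  70  86  99 100  99 100 101 100 101 120 139 152] [168 168 168 168 168 168 168 168 167 167 167 167 157 130  95  90  89  89
  90] row200 [ 64  64  63  65  65  64  64  68 106 129 146 165 169 170 169 170 172 173
 174 174 175 176 177 177 178 177 173 168 142  93  91  90  89  90  90  91]
((481.2314453125, -141.65084838867188), (34.42234420776367, 15.903698921203613), 32.67586898803711)
knob [307 211  26  29 382] [318.72513089 229.01832461] [ 0.49898583 -0.13001265  0.102     ] [ 0.49799945 -0.13064671  0.106     ]
ring 927 ((481.41326904296875, 139.03199768066406), 35.04235076904297) ((481.3681335449219, 139.7285919189453), (54.10183334350586, 71.72168731689453), 169.98252868652344)
```

Run:
```python
from h import *
d=load("wrist1")
hsv=cv2.cvtColor(d["pixels"],cv2.COLOR_RGB2HSV)
m=cv2.inRange(hsv,(3,140,110),(16,255,255));m[:,:295]=0;m[:,340:]=0;m[:170]=0;m[290:]=0
v,u=np.nonzero(m);print(u.min(),u.max(),v.min(),v.max())
W=np.array([onzw(d,a,b,.102)[:2] for a,b in zip(u,v)],np.float32)
print("wrist key",cv2.minAreaRect(W*1000))
t=load("top1");m=comp(t,(100,110,40),(128,255,255),(271,255))
img=t["pixels"][235:275,245:300,::-1];cv2.imwrite("pics/r1.png",cv2.resize(img,None,fx=10,fy=10,interpolation=2))
img=d["pixels"][270:400,450:600,::-1];cv2.imwrite("pics/r2.png",cv2.resize(img,None,fx=5,fy=5,interpolation=2))
for n in("top0","top1"):
    t=load(n);m=comp(t,(100,110,40),(128,255,255),(271,255));v,u=np.nonzero(m);print(u.min(),u.max(),v.min(),v.max())
    c,r=ray(t,271,254);print("view dir",r/abs(r[2]))
    # knob
    h2=cv2.cvtColor(t["pixels"],cv2.COLOR_RGB2HSV)
```

```text
308 328 187 268
wrist key ((499.0190124511719, -130.4029083251953), (64.52691650390625, 14.859302520751953), 33.499359130859375)
262 280 246 264
view dir [ 0.1620953   0.13250769 -1.        ]
149 228 101 140
view dir [ 0.1620953   0.13250769 -1.        ]
```

View pics/r2.png

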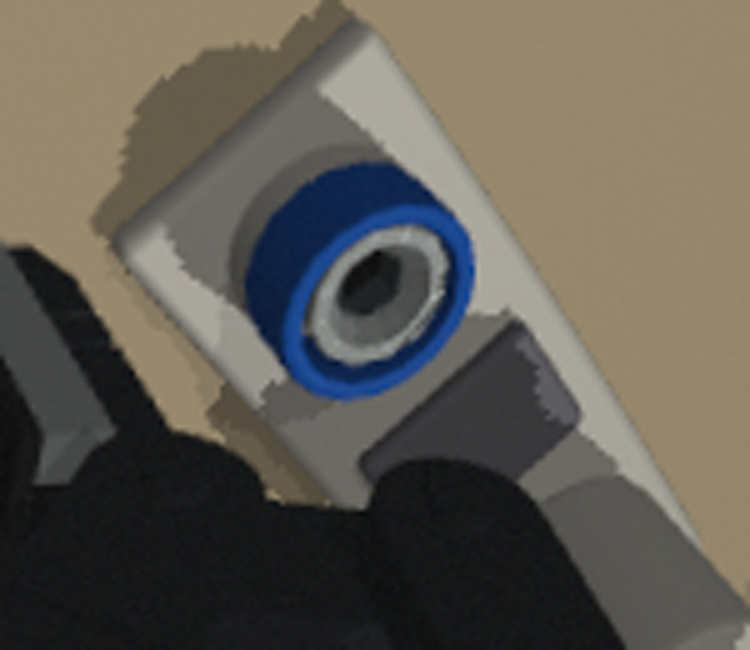

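Key centre from the wrist camera is (0.499, -0.130) at 33.5°, against (0.496, -0.133) from the top camera. The grasp yaw is already right. Before grasping I'll look steeply into the socket with the wrist camera.

Call:
play_rows:
  travel:
    - [0.02,0.018,0]
    - [0.047,0.042,0]
    - [0.075,0.068,0]
    - [0.103,0.093,0]
    - [0.131,0.118,0]
    - [0.159,0.143,0]
    - [0.187,0.168,0.01]
    - [0.212,0.19,0.03]
    - [0.23,0.207,0.06]
    - [0.237,0.213,0.09]
    - [0.237,0.213,0.11]
    - [0.237,0.213,0.12]
  rotation:
    - [0,0,0]
    - [0,0,0]
    - [0,0,0]
    - [0,0,0]
    - [0,0,0]
    - [0,0,0]
    - [0,0,0]
    - [0,0,0]
    - [0,0,0]
    - [0,0,0]
    - [0,0,0]
    - [0,0,0]

```text
time_s: 2.7
position: [0.545, 0.1797, 0.108]
ee_rot: [0.478, 0.878, -0.002, -0.001]
contact_force: [-0.2, -0.0, 0.5]
finger_gap: 0.0853
```

Run:
```python
from workcell import arm
import cv2,numpy as np
from h import *
o=arm.get_obs();print(np.round(o["position"],4),np.round(o["q"],3),np.round(o["contact_force"],1))
d=arm.get_image("wrist");np.savez("wrist2.npz",**d);p=d["pixels"]
m=comp(d,(100,140,50),(125,255,255),(320,300));v,u=np.nonzero(m);print(len(u),u.min(),u.max(),v.min(),v.max())
cv2.imwrite("pics/wrist2.png",p[:,:,::-1])
cu,cv=int(u.mean()),int(v.mean());c=p[cv-50:cv+50,cu-60:cu+60,::-1].astype(float)
c=np.clip(c*2,0,255).astype(np.uint8);cv2.imwrite("pics/w2c.png",cv2.resize(c,None,fx=6,fy=6,interpolation=2));print(cu-60,cv-50)
```

```text
[0.545  0.1797 0.108 ] [ 6.590e-01  3.070e-01 -3.710e-01 -1.000e-03 -8.980e-01 -1.655e+00] [-0.2 -0.   0.5]
2699 284 379 94 188
271 91
```

View pics/w2c.png

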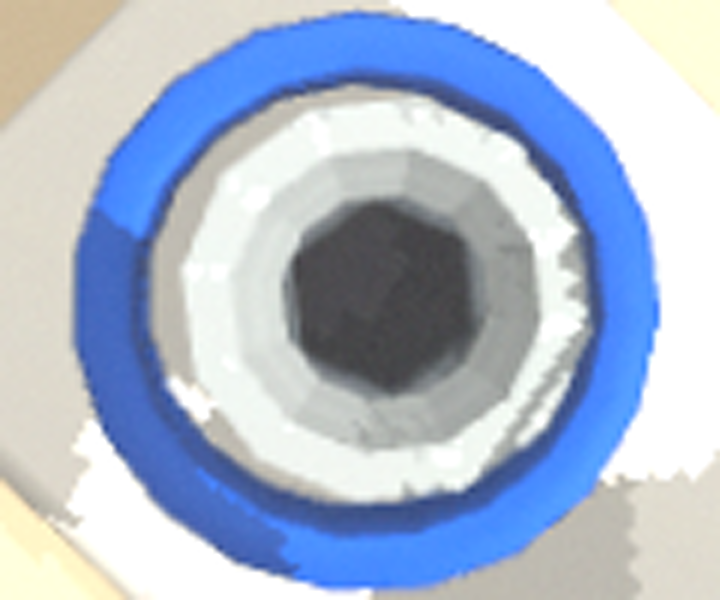

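The crop shows the blue ring with the screw head a little off its centre. The hex socket is dark, centred near crop (385,297), pixel (335,140), with vertices near the top and bottom. I'll fit its centre and angle.

Run:
```python
from h import *
d=load("wrist2");p=d["pixels"]
g=cv2.cvtColor(p,cv2.COLOR_RGB2GRAY);print(g[140,310:365])
m=comp(d,(100,140,50),(125,255,255),(330,140));v,u=np.nonzero(m)
# ring top outer: hull on z=.045
cs,_=cv2.findContours(m.astype(np.uint8),cv2.RETR_CCOMP,cv2.CHAIN_APPROX_NONE)
for c in cs:
    if len(c)<60: continue
    W=np.array([onzw(d,*q[0],.045)[:2]*1000 for q in c],np.float32);print("ring",cv2.fitEllipse(W),cv2.minEnclosingCircle(W))
G=cv2.resize(g,None,fx=4,fy=4,interpolation=cv2.INTER_CUBIC)
for th in(40,46,52):
    m=(G<th).astype(np.uint8);k,L,s,c=cv2.connectedComponentsWithStats(m);i=L[140*4,335*4];mm=(L==i).astype(np.uint8)
    cs,_=cv2.findContours(mm,cv2.RETR_EXTERNAL,cv2.CHAIN_APPROX_NONE);c=max(cs,key=cv2.contourArea)
    W=np.array([onzw(d,(q[0][0]-1.5)/4,(q[0][1]-1.5)/4,.035)[:2]*1000 for q in c],np.float32)
    M=cv2.moments(W.reshape(-1,1,2));cen=np.array([M["m10"],M["m01"]])/M["m00"]
    a=np.arctan2(*(W-cen).T[::-1]);r=np.hypot(*(W-cen).T)
    A=np.linspace(0,2*np.pi,360,endpoint=False);o=np.argsort(a%(2*np.pi));R=np.interp(A,(a%(2*np.pi))[o],r[o],period=2*np.pi)
    F=(R*np.exp(-6j*A)).mean();print(th,s[i],cen,"area AF",np.sqrt(M["m00"]*2/np.sqrt(3)),"vertex ang",-np.degrees(np.angle(F))*-1/6*-1,"amp",abs(F))
# head outer top circle z=.041
T=d["camera_from_world"];print("cam",-T[:3,:3].T@T[:3,3])
```

```text
[115 112 114 114 114 113 113 108  74  63  49  38  38  38  38  40  39  38
  38  41  40  39  38  39  40  36  35  35  35  35  37  35  34  35  36  36
  34  35  38  51  63  69  76  77  77  78  79  78  78  77  87 116 124 124
 124]
ring ((482.7953796386719, 148.6586456298828), (51.99262619018555, 52.82978057861328), 155.1602325439453) ((482.9585266113281, 148.57626342773438), 26.723691940307617)
ring ((482.4207763671875, 148.44961547851562), (41.34052658081055, 42.9329948425293), 37.362613677978516) ((482.55120849609375, 148.4178924560547), 21.880817413330078)
40 [1281  502  117  120 9647] [481.64521102 149.98550885] area AF 15.4644815400853 vertex ang -20.75119995536465 amp 0.24643837738152366
46 [ 1280   500   120   125 10924] [481.6302386  150.05047745] area AF 16.144405512260363 vertex ang -20.401699086164296 amp 0.2515426933575131
52 [ 1279   499   123   127 11552] [481.6327453 150.1187455] area AF 16.60596943899681 vertex ang -20.686100218267114 amp 0.24485932256392645
cam [0.47896993 0.13800837 0.25114742]
```

Socket axis is near (0.4816, 0.150), about 1 to 1.5 mm off the ring centre at (0.4827, 0.1485). Its flats face about 9.4° mod 60°, so a key x direction near 69° should match. I'm going back for the key.

Call:
play_rows:
  travel:
    - [0,0,-0.02]
    - [0,0,-0.055]
    - [-0.012,-0.011,-0.09]
    - [-0.035,-0.031,-0.11]
    - [-0.063,-0.056,-0.12]
    - [-0.092,-0.082,-0.12]
    - [-0.121,-0.108,-0.12]
    - [-0.15,-0.133,-0.12]
    - [-0.179,-0.159,-0.12]
    - [-0.207,-0.184,-0.12]
    - [-0.227,-0.202,-0.12]
    - [-0.235,-0.209,-0.12]
  rotation:
    - [0,0,0]
    - [0,0,0]
    - [0,0,0]
    - [0,0,0]
    - [0,0,0]
    - [0,0,0]
    - [0,0,0]
    - [0,0,0]
    - [0,0,0]
    - [0,0,0]
    - [0,0,0]
    - [0,0,0]

```text
time_s: 3.75
position: [0.4977, -0.1337, 0.2331]
ee_rot: [0.479, 0.878, 0.0, 0.001]
contact_force: [-0.2, 0.1, -0.2]
finger_gap: 0.0854
```

Call:
play_rows:
  travel:
    - [0,0,0.005]
    - [0,0,0.02]
    - [0,0,0.04]
  rotation:
    - [0,0,0]
    - [0,0,0]
    - [0,0,0]

```text
time_s: 4.0
position: [0.5001, -0.1301, 0.1931]
ee_rot: [0.478, 0.878, 0.001, 0.002]
contact_force: [1.1, -0.5, 0.9]
finger_gap: 0.0855
```

Run:
```python
from workcell import arm
from h import *
d=arm.get_image("wrist")
d=arm.get_image("wrist");np.savez("wrist3.npz",**d);p=d["pixels"]
o=arm.get_obs();print(np.round(o["position"],4),np.round(o["ee_rot"],4),np.round(o["contact_force"],1))
cv2.imwrite("pics/wrist3.png",p[:,:,::-1])
hsv=cv2.cvtColor(p,cv2.COLOR_RGB2HSV)
m=cv2.inRange(hsv,(3,140,110),(16,255,255));m[:,:285]=0;m[:,350:]=0;m[:150]=0
v,u=np.nonzero(m);print(u.min(),u.max(),v.min(),v.max())
W=np.array([onzw(d,a,b,.102)[:2] for a,b in zip(u,v)],np.float32)
print("wrist key",cv2.minAreaRect(W*1000))
```

```text
[ 0.4972 -0.1295  0.1893] [ 4.781e-01  8.783e-01 -7.000e-04 -1.800e-03] [ 0.3  0.3 -0.2]
303 327 199 292
wrist key ((498.7184143066406, -130.33218383789062), (64.54804992675781, 15.127912521362305), 33.648624420166016)
```

View pics/wrist3.png

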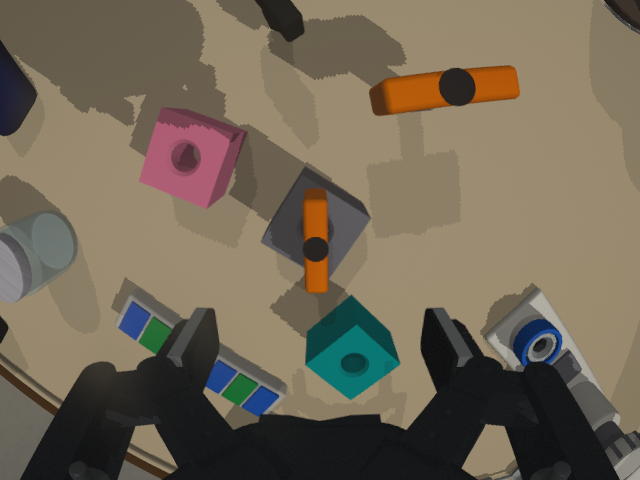

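The key grip runs from (303,199) to (327,292), midway between the jaws and 1.5 mm off. I'll correct that, descend and close.

Call:
play_rows:
  travel:
    - [-0.001,0.001,0.01]
    - [-0.0015,0.001,0.03]
    - [-0.0015,0.001,0.055]
    - [-0.0015,0.001,0.08]
    - [-0.0015,0.001,0.1]
    - [-0.0015,0.001,0.115]
    - [-0.0015,0.001,0.122]
    - [-0.0015,0.001,0.125]
    - [-0.0015,0.001,0.125]
  rotation:
    - [0,0,0]
    - [0,0,0]
    - [0,0,0]
    - [0,0,0]
    - [0,0,0]
    - [0,0,0]
    - [0,0,0]
    - [0,0,0]
    - [0,0,0]

```text
time_s: 4.85
position: [0.5011, -0.1303, 0.0665]
ee_rot: [0.477, 0.879, -0.0, 0.0]
contact_force: [-0.2, -0.1, 0.4]
finger_gap: 0.0855
```

Call:
play_rows:
  travel:
    - [0,0,0]
    - [0,0,0]
    - [0,0,0]
    - [0,0,0]
    - [0,0,0]
    - [0,0,0]
    - [0,0,0]
    - [0,0,0]
  rotation:
    - [0,0,0]
    - [0,0,0]
    - [0,0,0]
    - [0,0,0]
    - [0,0,0]
    - [0,0,0]
    - [0,0,0]
    - [0,0,0]
  jaw: 255
  newtons: 80

```text
time_s: 5.52
position: [0.5009, -0.1304, 0.0668]
ee_rot: [0.478, 0.879, 0.0, 0.0]
contact_force: [-1.8, 0.4, 6.0]
finger_gap: 0.0153
```

Call:
play_rows:
  travel:
    - [0,0,-0.004]
    - [0,0,-0.01]
    - [0,0,-0.02]
    - [0,0,-0.035]
    - [0,0,-0.055]
    - [0,0,-0.075]
    - [0,0,-0.09]
    - [0,0,-0.1]
    - [0,0,-0.1]
  rotation:
    - [0,0,0]
    - [0,0,0]
    - [0,0,0]
    - [0,0,0]
    - [0,0,0]
    - [0,0,0]
    - [0,0,0]
    - [0,0,0]
    - [0,0,0]

```text
time_s: 6.27
position: [0.5019, -0.1305, 0.169]
ee_rot: [0.478, 0.879, 0.001, 0.002]
contact_force: [0.1, 0.3, -1.6]
finger_gap: 0.015
```

Run:
```python
from workcell import arm
from h import *
d=arm.get_image("wrist");np.savez("wrist4.npz",**d);p=d["pixels"]
o=arm.get_obs();print(np.round(o["position"],4),np.round(o["ee_rot"],4),np.round(o["contact_force"],1),o["finger_gap"])
cv2.imwrite("pics/wrist4.png",p[:,:,::-1])
```

```text
[ 0.5011 -0.1304  0.1674] [4.777e-01 8.785e-01 7.000e-04 9.000e-04] [-0.2  0.4 -1.8] 0.014888826239222159
```

View pics/wrist4.png

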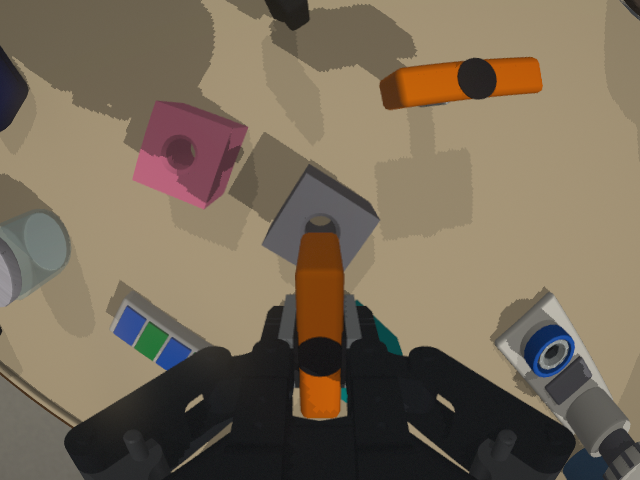

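Run:
```python
from h import *
from scipy.spatial.transform import Rotation as Ro
d=load("wrist4");p=d["pixels"];hsv=cv2.cvtColor(p,cv2.COLOR_RGB2HSV)
print(hsv[225:275,312,2],hsv[405:425,312,2],hsv[300,290:350,2])
tcp=np.array([.5011,-.1304,.1674]);R=Ro.from_quat([.4777,.8785,.0007,.0009]).as_matrix()
for z in(.2006,.2026):
  for v in(268,418): print(z,v,(R.T@(onzw(d,320,v,z)-tcp)).round(4))
hsvm=comp(d,(0,0,60),(179,45,125),(320,215));v,u=np.nonzero(hsvm);print(len(u),u.min(),u.max(),v.min(),v.max())
c=p[150:290,240:400,::-1];cv2.imwrite("pics/h4.png",cv2.resize(c,None,fx=5,fy=5,interpolation=2))
```

```text
[ 51  52  51  51  53  50  53  78 106 107 107 106 107 107 107 107 106 107
 107 106 107 107 107 109 108 108 109 109 108 109 108 108 108 108 109 108
 108 109 109 110 109 109 111 116 120 126 132 134 133 133] [167 168 168 169 171 170 168 168 167 168 168 167 159 150  94  31  26  25
  28  24] [ 78  78  78  78  78  79  95 109 116 119 120 122 125 127 128 127 128 128
 128 128 127 128 128 128 128 128 128 128 128 128 129 128 129 128 128 129
 128 128 128 128 128 128 128 128 128 127 125 123 120 117 115 110  99  84
  69  74  75  77  78  78]
0.2006 268 [ 0.0005 -0.0326 -0.0333]
0.2006 418 [ 0.0006  0.0349 -0.0331]
0.2026 268 [ 0.0005 -0.0334 -0.0353]
0.2026 418 [ 0.0006  0.0328 -0.0351]
5581 262 379 165 269
```

View pics/h4.png

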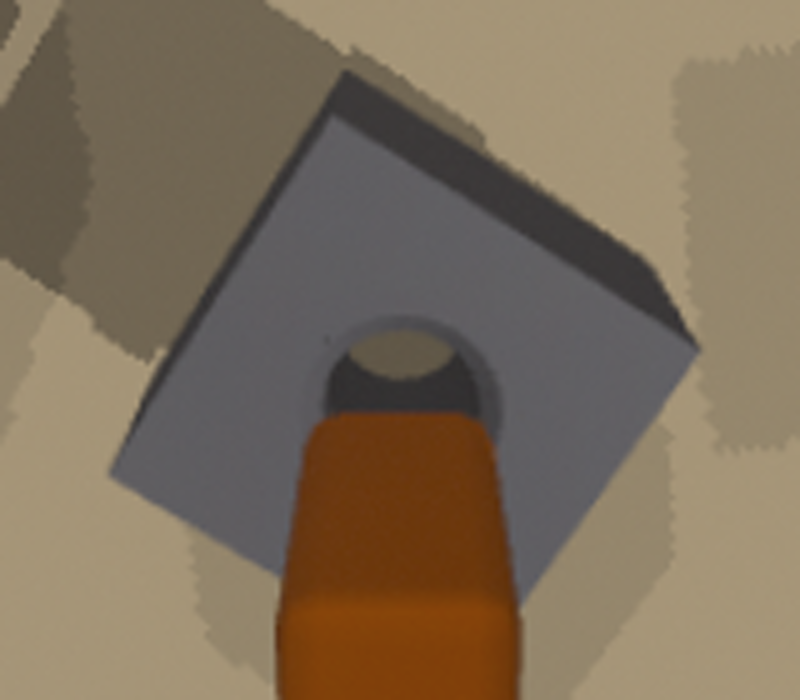

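Call:
play_rows:
  travel:
    - [0.007,0.004,0]
    - [0.025,0.014,0]
    - [0.05,0.028,0]
    - [0.077,0.043,0]
    - [0.105,0.058,0]
    - [0.133,0.073,0]
    - [0.16,0.088,0]
    - [0.187,0.103,0]
    - [0.211,0.117,0]
    - [0.229,0.127,0]
    - [0.241,0.133,0]
    - [0.246,0.136,0]
  rotation:
    - [0,0,-0.02]
    - [0,0,-0.07]
    - [0,0,-0.14]
    - [0,0,-0.21]
    - [0,0,-0.28]
    - [0,0,-0.35]
    - [0,0,-0.43]
    - [0,0,-0.5]
    - [0,0,-0.57]
    - [0,0,-0.63]
    - [0,0,-0.66]
    - [0,0,-0.674]

```text
time_s: 7.32
position: [0.4802, 0.1515, 0.1652]
ee_rot: [0.159, 0.987, -0.001, -0.001]
contact_force: [-0.5, -0.6, -1.6]
finger_gap: 0.0152
```

Call:
play_rows:
  travel:
    - [0,0,0]
    - [0,0,0.005]
    - [0,0,0.015]
    - [0,0,0.025]
    - [0,0,0.035]
    - [0,0,0.04]
    - [0,0,0.04]
  rotation:
    - [0,0,0]
    - [0,0,0]
    - [0,0,0]
    - [0,0,0]
    - [0,0,0]
    - [0,0,0]
    - [0,0,0]

```text
time_s: 7.9
position: [0.4801, 0.1489, 0.1244]
ee_rot: [0.161, 0.987, -0.001, -0.001]
contact_force: [-0.1, -0.4, -2.4]
finger_gap: 0.0149
```

Run:
```python
from workcell import arm
from h import *
d4=load("wrist4");print("hole",onzw(d4,320.7,232.3,.058))
d=arm.get_image("wrist");np.savez("wrist5.npz",**d);p=d["pixels"]
o=arm.get_obs();print(np.round(o["position"],4),np.round(o["ee_rot"],4),np.round(o["q"],3),np.round(o["contact_force"],1),o["finger_gap"])
cv2.imwrite("pics/wrist5.png",p[:,:,::-1])
d=arm.get_image("scene");np.savez("scene5.npz",**d);cv2.imwrite("pics/s5.png",cv2.resize(d["pixels"][170:290,250:410,::-1],None,fx=5,fy=5,interpolation=2))
```

```text
hole [ 0.49981501 -0.13012859  0.058     ]
[0.4806 0.1493 0.1254] [ 1.606e-01  9.870e-01 -8.000e-04 -7.000e-04] [ 0.692  0.177 -0.505  0.    -0.891 -1.015] [-0.1 -0.5 -1.5] 0.015290754977220551
```

View pics/wrist5.png

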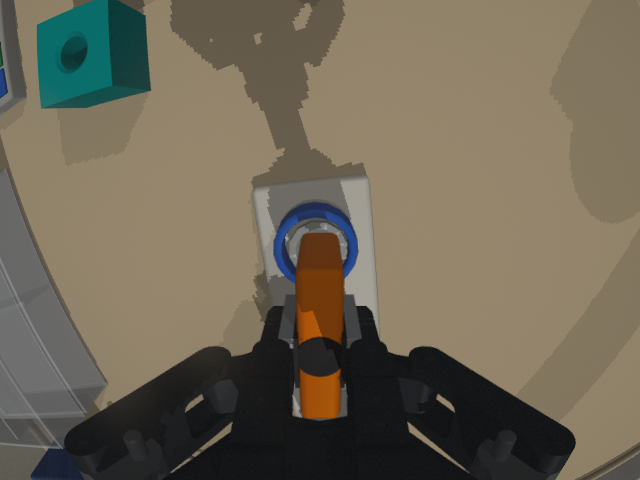

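View pics/s5.png

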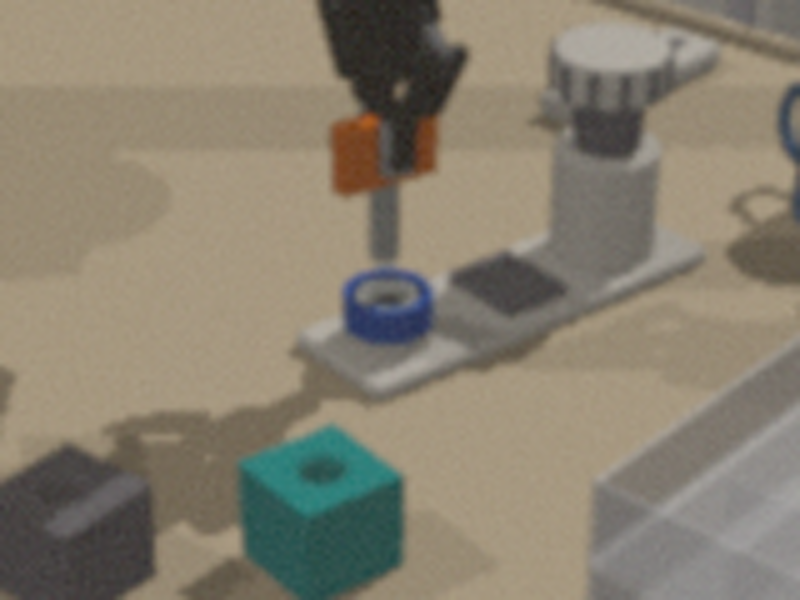

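The scene crop shows the shaft over the socket. The wrist view shows the key aligned above the ring at (317,245). I'll lower it to the mouth, then in small steps while watching the force.

Call:
play_rows:
  travel:
    - [0,0,0.004]
    - [0,0.001,0.01]
    - [0,0.001,0.017]
    - [0,0.001,0.022]
    - [0,0.001,0.024]
    - [0,0.001,0.025]
    - [0,0.001,0.026]
    - [0,0.001,0.027]
    - [0,0.001,0.028]
    - [0,0.001,0.029]
    - [0,0.001,0.029]
  rotation:
    - [0,0,0]
    - [0,0,0]
    - [0,0,0]
    - [0,0,0]
    - [0,0,0]
    - [0,0,0]
    - [0,0,0]
    - [0,0,0]
    - [0,0,0]
    - [0,0,0]
    - [0,0,0]

```text
time_s: 8.92
position: [0.4813, 0.1509, 0.0973]
ee_rot: [0.16, 0.987, 0.0, 0.0]
contact_force: [-0.1, 0.0, -2.2]
finger_gap: 0.0149
```

Call:
play_rows:
  travel:
    - [0,0,0.0005]
    - [0,0,0.001]
    - [0,0,0.0015]
    - [0,0,0.002]
    - [0,0,0.002]
  rotation:
    - [0,0,0]
    - [0,0,0]
    - [0,0,0]
    - [0,0,0]
    - [0,0,0]

```text
time_s: 9.33
position: [0.4813, 0.1509, 0.0952]
ee_rot: [0.16, 0.987, -0.0, -0.0]
contact_force: [-0.0, -0.6, -1.6]
finger_gap: 0.0152
```

Call:
play_rows:
  travel:
    - [0,0,0.0005]
    - [0,0,0.001]
    - [0,0,0.0015]
    - [0,0,0.002]
    - [0,0,0.002]
  rotation:
    - [0,0,0]
    - [0,0,0]
    - [0,0,0]
    - [0,0,0]
    - [0,0,0]

```text
time_s: 9.75
position: [0.4814, 0.1509, 0.0932]
ee_rot: [0.16, 0.987, -0.0, 0.0]
contact_force: [0.8, 0.8, -2.1]
finger_gap: 0.0146
```

Call:
play_rows:
  travel:
    - [0,0,0.0005]
    - [0,0,0.001]
    - [0,0,0.0015]
    - [0,0,0.0015]
  rotation:
    - [0,0,0]
    - [0,0,0]
    - [0,0,0]
    - [0,0,0]

```text
time_s: 10.08
position: [0.4814, 0.1509, 0.0918]
ee_rot: [0.16, 0.987, 0.0, 0.0]
contact_force: [-0.0, -0.1, -2.0]
finger_gap: 0.015
```

Call:
play_rows:
  travel:
    - [0,0,0.0005]
    - [0,0,0.001]
    - [0,0,0.0015]
    - [0,0,0.0015]
  rotation:
    - [0,0,0]
    - [0,0,0]
    - [0,0,0]
    - [0,0,0]

```text
time_s: 10.42
position: [0.4814, 0.151, 0.0903]
ee_rot: [0.16, 0.987, 0.0, 0.0]
contact_force: [1.7, -0.5, -1.7]
finger_gap: 0.0153
```

The tip is now about 6.5 mm above the floor, below the 9 mm at which wrong flats would stop it, with no contact force. So it has entered the flats. Continuing gently to the floor.

Call:
play_rows:
  travel:
    - [0,0,0.0005]
    - [0,0,0.001]
    - [0,0,0.0015]
    - [0,0,0.002]
    - [0,0,0.002]
  rotation:
    - [0,0,0]
    - [0,0,0]
    - [0,0,0]
    - [0,0,0]
    - [0,0,0]

```text
time_s: 10.83
position: [0.4814, 0.151, 0.0883]
ee_rot: [0.16, 0.987, 0.0, 0.0]
contact_force: [1.2, -0.5, -1.4]
finger_gap: 0.0149
```

Call:
play_rows:
  travel:
    - [0,0,0.0005]
    - [0,0,0.001]
    - [0,0,0.0015]
    - [0,0,0.002]
    - [0,0,0.002]
  rotation:
    - [0,0,0]
    - [0,0,0]
    - [0,0,0]
    - [0,0,0]
    - [0,0,0]

```text
time_s: 11.25
position: [0.4814, 0.1509, 0.0862]
ee_rot: [0.16, 0.987, -0.0, 0.0]
contact_force: [1.7, 0.2, -2.2]
finger_gap: 0.0151
```

Call:
play_rows:
  travel:
    - [0,0,0.0005]
    - [0,0,0.001]
    - [0,0,0.001]
  rotation:
    - [0,0,0]
    - [0,0,0]
    - [0,0,0]

```text
time_s: 11.5
position: [0.4814, 0.1509, 0.0853]
ee_rot: [0.16, 0.987, 0.0, 0.0]
contact_force: [2.0, -1.3, -0.9]
finger_gap: 0.0146
```

Expected floor is at TCP z of about 0.0838.

Call:
play_rows:
  travel:
    - [0,0,0.0005]
    - [0,0,0.001]
    - [0,0,0.001]
  rotation:
    - [0,0,0]
    - [0,0,0]
    - [0,0,0]

```text
time_s: 11.75
position: [0.4814, 0.151, 0.0843]
ee_rot: [0.16, 0.987, 0.0, 0.0]
contact_force: [2.1, -0.9, -1.3]
finger_gap: 0.0153
```

Call:
play_rows:
  travel:
    - [0,0,0.0003]
    - [0,0,0.0006]
    - [0,0,0.0006]
  rotation:
    - [0,0,0]
    - [0,0,0]
    - [0,0,0]

```text
time_s: 12.0
position: [0.4814, 0.151, 0.0838]
ee_rot: [0.16, 0.987, 0.0, 0.0]
contact_force: [1.5, -1.3, 0.3]
finger_gap: 0.0152
```

Call:
play_rows:
  travel:
    - [0,0,0.0003]
    - [0,0,0.0006]
    - [0,0,0.0006]
  rotation:
    - [0,0,0]
    - [0,0,0]
    - [0,0,0]

```text
time_s: 12.25
position: [0.4815, 0.151, 0.0837]
ee_rot: [0.16, 0.987, 0.0, 0.0]
contact_force: [0.6, -1.3, 6.6]
finger_gap: 0.0148
```

It is seated: it met the floor at TCP z 0.0837 (expected 0.0838) with about 8 N. Now I turn clockwise, which is positive about tool z, and watch the torque.

Call:
play_rows:
  travel:
    - [0,0,0]
    - [0,0,0]
    - [0,0,0]
    - [0,0,0]
    - [0,0,0]
    - [0,0,0]
    - [0,0,0]
    - [0,0,0]
  rotation:
    - [0,0,0.04]
    - [0,0,0.08]
    - [0,0,0.12]
    - [0,0,0.16]
    - [0,0,0.2]
    - [0,0,0.24]
    - [0,0,0.28]
    - [0,0,0.32]

```text
time_s: 12.92
position: [0.4821, 0.1507, 0.0838]
ee_rot: [0.316, 0.949, 0.0, 0.001]
contact_force: [4.2, -4.8, 4.0]
finger_gap: 0.0149
```

```bash
cat > s.py <<'E'
from workcell import arm
import numpy as np
o=arm.get_obs();q=o["ee_rot"];print(o["time_s"],np.round(o["position"],4),"keydir",round(np.degrees(2*np.arctan2(q[1],q[0]))-90,2),"F",np.round(o["contact_force"],1),"T",np.round(o["torque"],2),"q6",round(o["q"][5],3),"tau6",round(o["tau"][5],2),o["finger_gap"])
E
python3 s.py
```

```text
12.9167 [0.4821 0.1507 0.0838] keydir 53.16 F [ 4.2 -4.8  4. ] T [-1.79 -1.43  0.18] q6 -1.338 tau6 0.59 0.014882923706605211
```

Call:
play_rows:
  travel:
    - [0,0,0]
    - [0,0,0]
    - [0,0,0]
    - [0,0,0]
    - [0,0,0]
    - [0,0,0]
    - [0,0,0]
  rotation:
    - [0,0,0.04]
    - [0,0,0.08]
    - [0,0,0.12]
    - [0,0,0.16]
    - [0,0,0.2]
    - [0,0,0.24]
    - [0,0,0.28]

```text
time_s: 13.5
position: [0.4823, 0.1504, 0.0838]
ee_rot: [0.445, 0.895, -0.0, 0.001]
contact_force: [5.4, -6.0, 3.8]
finger_gap: 0.015
```

```bash
python3 s.py
```

```text
13.5 [0.4823 0.1504 0.0838] keydir 37.12 F [ 5.4 -6.   3.8] T [-2.54 -2.2   0.14] q6 -1.618 tau6 0.59 0.014994417187323021
```

Call:
play_rows:
  travel:
    - [0,0,0]
    - [0,0,0]
    - [0,0,0]
    - [0,0,0]
    - [0,0,0]
  rotation:
    - [0,0,0.04]
    - [0,0,0.08]
    - [0,0,0.12]
    - [0,0,0.16]
    - [0,0,0.2]

```text
time_s: 13.92
position: [0.4824, 0.1502, 0.0838]
ee_rot: [0.532, 0.847, -0.0, 0.001]
contact_force: [6.7, -7.3, 1.9]
finger_gap: 0.0148
```

```bash
python3 s.py
```

```text
13.9167 [0.4824 0.1502 0.0838] keydir 25.67 F [ 6.7 -7.3  1.9] T [-3.15 -2.58  0.17] q6 -1.818 tau6 0.59 0.014817837724940705
```

Call:
play_rows:
  travel:
    - [-0.0003,0.0001,0.0001]
    - [-0.0006,0.0002,0.0002]
    - [-0.0006,0.0002,0.0002]
  rotation:
    - [0,0,0.03]
    - [0,0,0.06]
    - [0,0,0.08]

```text
time_s: 14.17
position: [0.4827, 0.15, 0.0838]
ee_rot: [0.566, 0.825, 0.0, 0.001]
contact_force: [4.6, -5.7, 6.0]
finger_gap: 0.0148
```

```bash
python3 s.py
```

```text
14.1667 [0.4827 0.15   0.0838] keydir 21.1 F [ 4.6 -5.7  6. ] T [-2.45 -1.54  0.22] q6 -1.896 tau6 0.03 0.014820819080893251
```

Call:
play_rows:
  travel:
    - [0,0,0]
    - [0,0,0]
  rotation:
    - [0,0,0.025]
    - [0,0,0.05]

```text
time_s: 14.33
position: [0.4827, 0.1499, 0.0838]
ee_rot: [0.586, 0.81, 0.0, 0.001]
contact_force: [4.2, -6.6, 6.6]
finger_gap: 0.0155
```

```bash
python3 s.py
```

```text
14.3333 [0.4827 0.1499 0.0838] keydir 18.26 F [ 4.2 -6.6  6.6] T [-2.62 -1.68  0.13] q6 -1.945 tau6 0.31 0.015497624827768883
```

Call:
play_rows:
  travel:
    - [0,0,0]
    - [0,0,0]
    - [0,0,0]
  rotation:
    - [0,0,0.025]
    - [0,0,0.05]
    - [0,0,0.05]

```text
time_s: 14.58
position: [0.4827, 0.1498, 0.0838]
ee_rot: [0.606, 0.795, -0.0, 0.001]
contact_force: [4.3, -6.2, 6.4]
finger_gap: 0.0154
```

```bash
python3 s.py
```

```text
14.5833 [0.4827 0.1498 0.0838] keydir 15.38 F [ 4.3 -6.2  6.4] T [-2.76 -1.73  0.16] q6 -1.996 tau6 -0.59 0.015442220342316319
```

Call:
play_rows:
  travel:
    - [0,0,0]
    - [0,0,0]
    - [0,0,0]
  rotation:
    - [0,0,0.025]
    - [0,0,0.05]
    - [0,0,0.05]

```text
time_s: 14.83
position: [0.4827, 0.1497, 0.0838]
ee_rot: [0.626, 0.78, -0.0, 0.001]
contact_force: [4.3, -7.1, 5.5]
finger_gap: 0.0146
```

```bash
python3 s.py
```

```text
14.8333 [0.4827 0.1497 0.0838] keydir 12.51 F [ 4.3 -7.1  5.5] T [-2.86 -1.72  0.18] q6 -2.046 tau6 -0.58 0.014610237921432574
```

Call:
play_rows:
  travel:
    - [0,0,0]
    - [0,0,0]
    - [0,0,0]
  rotation:
    - [0,0,0.02]
    - [0,0,0.04]
    - [0,0,0.04]

```text
time_s: 15.08
position: [0.4827, 0.1497, 0.0838]
ee_rot: [0.641, 0.767, -0.0, 0.001]
contact_force: [3.8, -7.3, 6.1]
finger_gap: 0.015
```

```bash
python3 s.py
```

```text
15.0833 [0.4827 0.1497 0.0838] keydir 10.24 F [ 3.8 -7.3  6.1] T [-2.95 -1.83  0.12] q6 -2.085 tau6 -0.5 0.015004777227769286
```

Call:
play_rows:
  travel:
    - [0,0,0]
    - [0,0,0]
    - [0,0,0]
  rotation:
    - [0,0,0.02]
    - [0,0,0.04]
    - [0,0,0.04]

```text
time_s: 15.33
position: [0.4827, 0.1496, 0.0838]
ee_rot: [0.656, 0.754, -0.0, 0.001]
contact_force: [4.9, -8.3, 5.6]
finger_gap: 0.0151
```

```bash
python3 s.py
```

```text
15.3333 [0.4827 0.1496 0.0838] keydir 7.95 F [ 4.9 -8.3  5.6] T [-3.06 -1.85  0.2 ] q6 -2.126 tau6 -0.5 0.01511710560671712
```

Call:
play_rows:
  travel:
    - [0,0,0]
    - [0,0,0]
    - [0,0,0]
  rotation:
    - [0,0,0.02]
    - [0,0,0.04]
    - [0,0,0.04]

```text
time_s: 15.58
position: [0.4827, 0.1496, 0.0838]
ee_rot: [0.671, 0.741, -0.0, 0.001]
contact_force: [4.7, -8.1, 6.3]
finger_gap: 0.0147
```

```bash
python3 s.py
```

```text
15.5833 [0.4827 0.1496 0.0838] keydir 5.66 F [ 4.7 -8.1  6.3] T [-3.18 -1.95  0.11] q6 -2.165 tau6 -0.51 0.0147202222770099
```

Call:
play_rows:
  travel:
    - [0,0,0]
    - [0,0,0]
    - [0,0,0]
  rotation:
    - [0,0,0.02]
    - [0,0,0.04]
    - [0,0,0.04]

```text
time_s: 15.83
position: [0.4827, 0.1495, 0.0838]
ee_rot: [0.686, 0.728, -0.0, 0.001]
contact_force: [4.6, -7.7, 5.7]
finger_gap: 0.0148
```

```bash
python3 s.py
```

```text
15.8333 [0.4827 0.1495 0.0838] keydir 3.36 F [ 4.6 -7.7  5.7] T [-3.35 -1.98  0.15] q6 -2.206 tau6 -0.51 0.014839659938787206
```

Call:
play_rows:
  travel:
    - [0,0,0]
    - [0,0,0]
    - [0,0,0]
  rotation:
    - [0,0,0.02]
    - [0,0,0.04]
    - [0,0,0.04]

```text
time_s: 16.08
position: [0.4827, 0.1495, 0.0838]
ee_rot: [0.7, 0.714, -0.0, 0.001]
contact_force: [4.7, -7.9, 6.1]
finger_gap: 0.0152
```

```bash
python3 s.py
```

```text
16.0833 [0.4827 0.1495 0.0838] keydir 1.07 F [ 4.7 -7.9  6.1] T [-3.44 -2.03  0.14] q6 -2.246 tau6 -0.51 0.015176444927995912
```

Call:
play_rows:
  travel:
    - [0,0,0]
    - [0,0,0]
    - [0,0,0]
  rotation:
    - [0,0,0.02]
    - [0,0,0.04]
    - [0,0,0.04]

```text
time_s: 16.33
position: [0.4827, 0.1494, 0.0838]
ee_rot: [0.715, 0.7, -0.0, 0.001]
contact_force: [5.3, -7.7, 6.3]
finger_gap: 0.0152
```

```bash
python3 s.py
```

```text
16.3333 [0.4827 0.1494 0.0838] keydir -1.22 F [ 5.3 -7.7  6.3] T [-3.48 -2.07  0.14] q6 -2.286 tau6 -0.51 0.015193361943188584
```

Call:
play_rows:
  travel:
    - [0,0,0]
    - [0,0,0]
    - [0,0,0]
  rotation:
    - [0,0,0.02]
    - [0,0,0.04]
    - [0,0,0.04]

```text
time_s: 16.58
position: [0.4827, 0.1493, 0.0838]
ee_rot: [0.728, 0.685, -0.0, 0.001]
contact_force: [5.0, -9.2, 6.6]
finger_gap: 0.015
```

```bash
python3 s.py
```

```text
16.5833 [0.4827 0.1493 0.0838] keydir -3.51 F [ 5.  -9.2  6.6] T [-3.62 -2.04  0.21] q6 -2.326 tau6 -0.51 0.014980966294809314
```

Call:
play_rows:
  travel:
    - [0,0,0]
    - [0,0,0]
    - [0,0,0]
  rotation:
    - [0,0,0.02]
    - [0,0,0.04]
    - [0,0,0.04]

```text
time_s: 16.83
position: [0.4827, 0.1493, 0.0838]
ee_rot: [0.742, 0.67, -0.0, 0.001]
contact_force: [5.0, -8.6, 6.6]
finger_gap: 0.015
```

```bash
python3 s.py;python3 - <<'E'
from workcell import arm
from h import *
d=arm.get_image("wrist");np.savez("wrist6.npz",**d);cv2.imwrite("pics/wrist6.png",d["pixels"][:,:,::-1])
E
```

```text
16.8333 [0.4827 0.1493 0.0838] keydir -5.8 F [ 5.  -8.6  6.6] T [-3.72 -2.1   0.17] q6 -2.365 tau6 -0.51 0.014969913357816658
```

View pics/wrist6.png

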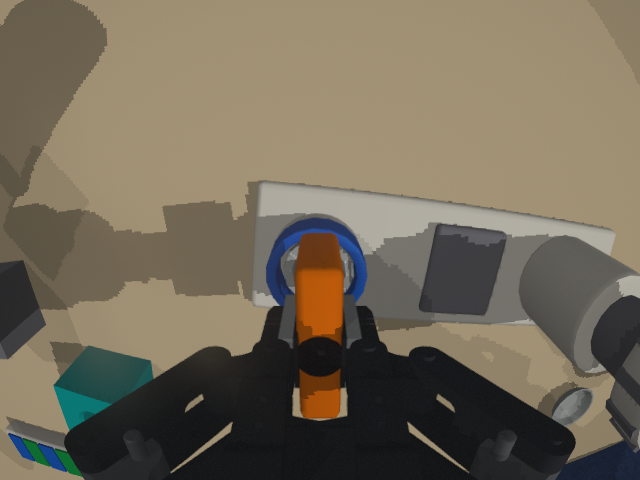

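The grip is still square between the pads, so the key isn't slipping. Torque is steady at about 0.15 to 0.2 N·m, so no stop yet. Continuing in small steps.

Call:
play_rows:
  travel:
    - [0,0,0]
    - [0,0,0]
  rotation:
    - [0,0,0.03]
    - [0,0,0.03]

```text
time_s: 17.05
position: [0.4826, 0.1492, 0.0837]
ee_rot: [0.752, 0.659, -0.0, 0.001]
contact_force: [4.9, -9.6, 6.7]
finger_gap: 0.015
```

```bash
python3 s.py
```

```text
17.05 [0.4826 0.1492 0.0837] keydir -7.53 F [ 4.9 -9.6  6.7] T [-3.76 -2.06  0.29] q6 -2.396 tau6 -0.7 0.014957024814022562
```

Call:
play_rows:
  travel:
    - [0,0,0]
    - [0,0,0]
  rotation:
    - [0,0,0.03]
    - [0,0,0.03]

```text
time_s: 17.22
position: [0.4826, 0.1492, 0.0838]
ee_rot: [0.762, 0.648, -0.0, 0.001]
contact_force: [4.6, -8.8, 5.9]
finger_gap: 0.0152
```

```bash
python3 s.py
```

```text
17.2167 [0.4826 0.1492 0.0838] keydir -9.25 F [ 4.6 -8.8  5.9] T [-3.85 -2.07  0.29] q6 -2.426 tau6 -0.76 0.015160114113360827
```

Call:
play_rows:
  travel:
    - [0,0,0]
    - [0,0,0]
  rotation:
    - [0,0,0.02]
    - [0,0,0.02]

```text
time_s: 17.38
position: [0.4826, 0.1492, 0.0838]
ee_rot: [0.768, 0.64, -0.0, 0.001]
contact_force: [5.0, -9.4, 6.4]
finger_gap: 0.0154
```

```bash
python3 s.py
```

```text
17.3833 [0.4826 0.1492 0.0838] keydir -10.35 F [ 5.  -9.4  6.4] T [-3.8  -2.09  0.39] q6 -2.445 tau6 -0.69 0.015448817291922939
```

Call:
play_rows:
  travel:
    - [0,0,0]
    - [0,0,0]
    - [0,0,0]
  rotation:
    - [0,0,0.02]
    - [0,0,0.02]
    - [0,0,0.02]

```text
time_s: 17.63
position: [0.4826, 0.1492, 0.0838]
ee_rot: [0.774, 0.633, -0.0, 0.001]
contact_force: [5.4, -9.1, 6.8]
finger_gap: 0.0149
```

```bash
python3 s.py
```

```text
17.6333 [0.4826 0.1492 0.0838] keydir -11.44 F [ 5.4 -9.1  6.8] T [-3.88 -2.07  0.43] q6 -2.464 tau6 -0.49 0.014899540987430482
```

The torque has risen steadily from 0.15 to 0.43 N·m over the last 0.07 rad, so this is the stop. I'm going no further. I'll back off within the play to free the flats and then lift straight out.

Call:
play_rows:
  travel:
    - [0,0,0]
    - [0,0,0]
    - [0,0,0]
    - [0,0,0]
    - [0,0,0]
  rotation:
    - [0,0,-0.03]
    - [0,0,-0.06]
    - [0,0,-0.1]
    - [0,0,-0.13]
    - [0,0,-0.13]

```text
time_s: 18.05
position: [0.4827, 0.1494, 0.0838]
ee_rot: [0.731, 0.682, -0.0, 0.001]
contact_force: [4.8, -8.1, 6.1]
finger_gap: 0.0152
```

```bash
python3 s.py
```

```text
18.05 [0.4827 0.1494 0.0838] keydir -3.93 F [ 4.8 -8.1  6.1] T [-3.56 -2.1  -0.  ] q6 -2.333 tau6 0.55 0.01521405657188069
```

Call:
play_rows:
  travel:
    - [0,0,-0.001]
    - [0,0,-0.002]
    - [0,0,-0.003]
    - [0,0,-0.004]
  rotation:
    - [0,0,0]
    - [0,0,0]
    - [0,0,0]
    - [0,0,0]

```text
time_s: 18.38
position: [0.4819, 0.1494, 0.0861]
ee_rot: [0.732, 0.681, -0.001, 0.0]
contact_force: [7.7, -6.7, -10.7]
finger_gap: 0.0149
```

```bash
python3 s.py
```

```text
18.3833 [0.4819 0.1494 0.0861] keydir -4.08 F [  7.7  -6.7 -10.7] T [-2.54 -3.63  0.06] q6 -2.334 tau6 -0.05 0.014903903874366211
```

Call:
play_rows:
  travel:
    - [-0.0004,0.0004,0]
    - [-0.0007,0.0007,0]
    - [-0.0007,0.0007,-0.001]
    - [-0.0007,0.0007,-0.002]
  rotation:
    - [0,0,0]
    - [0,0,0]
    - [0,0,0]
    - [0,0,0]

```text
time_s: 18.72
position: [0.4822, 0.1491, 0.0881]
ee_rot: [0.732, 0.681, -0.001, 0.0]
contact_force: [4.8, -4.1, -6.7]
finger_gap: 0.0154
```

```bash
python3 s.py
```

```text
18.7167 [0.4822 0.1491 0.0881] keydir -4.1 F [ 4.8 -4.1 -6.7] T [-1.37 -2.15  0.07] q6 -2.332 tau6 -0.03 0.015361466211512844
```

Call:
play_rows:
  travel:
    - [-0.0004,0.0006,-0.001]
    - [-0.0006,0.001,-0.002]
    - [-0.0006,0.001,-0.004]
    - [-0.0006,0.001,-0.006]
    - [-0.0006,0.001,-0.008]
    - [-0.0006,0.001,-0.011]
    - [-0.0006,0.001,-0.015]
  rotation:
    - [0,0,0]
    - [0,0,0]
    - [0,0,0]
    - [0,0,0]
    - [0,0,0]
    - [0,0,0]
    - [0,0,0]

```text
time_s: 19.3
position: [0.4832, 0.1491, 0.1042]
ee_rot: [0.732, 0.682, -0.0, -0.0]
contact_force: [-0.6, 0.2, -2.5]
finger_gap: 0.015
```

```bash
python3 s.py
```

```text
19.3 [0.4832 0.1491 0.1042] keydir -4.08 F [-0.6  0.2 -2.5] T [0.01 0.01 0.03] q6 -2.33 tau6 -0.0 0.01499975974837836
```

Call:
play_rows:
  travel:
    - [0,0,-0.01]
    - [0,0,-0.03]
    - [-0.007,0.001,-0.05]
    - [-0.027,0.004,-0.06]
    - [-0.057,0.008,-0.063]
    - [-0.092,0.012,-0.063]
    - [-0.127,0.017,-0.063]
    - [-0.162,0.022,-0.063]
    - [-0.197,0.026,-0.063]
    - [-0.232,0.031,-0.063]
    - [-0.26,0.035,-0.063]
    - [-0.2775,0.037,-0.063]
  rotation:
    - [0,0,0]
    - [0,0,0]
    - [0,0,-0.03]
    - [0,0,-0.09]
    - [0,0,-0.16]
    - [0,0,-0.24]
    - [0,0,-0.32]
    - [0,0,-0.4]
    - [0,0,-0.48]
    - [0,0,-0.56]
    - [0,0,-0.62]
    - [0,0,-0.647]

```text
time_s: 20.3
position: [0.5005, -0.1329, 0.1679]
ee_rot: [0.476, 0.879, 0.0, 0.0]
contact_force: [1.5, 0.7, -2.8]
finger_gap: 0.015
```

Call:
play_rows:
  travel:
    - [0,0,0]
    - [0,0,0.005]
    - [0,0,0.015]
    - [0,0,0.025]
    - [0,0,0.029]
    - [0,0,0.03]
    - [0,0,0.03]
  rotation:
    - [0,0,0]
    - [0,0,0]
    - [0,0,0]
    - [0,0,0]
    - [0,0,0]
    - [0,0,0]
    - [0,0,0]

```text
time_s: 20.88
position: [0.5003, -0.1298, 0.1362]
ee_rot: [0.477, 0.879, -0.0, -0.001]
contact_force: [0.7, -0.1, -1.8]
finger_gap: 0.015
```

```bash
python3 s.py
python3 - <<'E'
from workcell import arm
from h import *
for n in("wrist","top"):
    d=arm.get_image(n);np.savez(n+"7.npz",**d);cv2.imwrite(f"pics/{n}7.png",d["pixels"][:,:,::-1])
E
python3 s.py
```

```text
20.8833 [ 0.5003 -0.1298  0.1362] keydir 33.05 F [ 0.7 -0.1 -1.8] T [-0.02 -0.02 -0.02] q6 -1.12 tau6 -0.01 0.015029983130403091
20.9833 [ 0.5008 -0.13    0.137 ] keydir 33.03 F [-0.1 -0.4 -2.4] T [-0.01  0.01  0.05] q6 -1.12 tau6 -0.0 0.014978027801807568
```

View pics/wrist7.png

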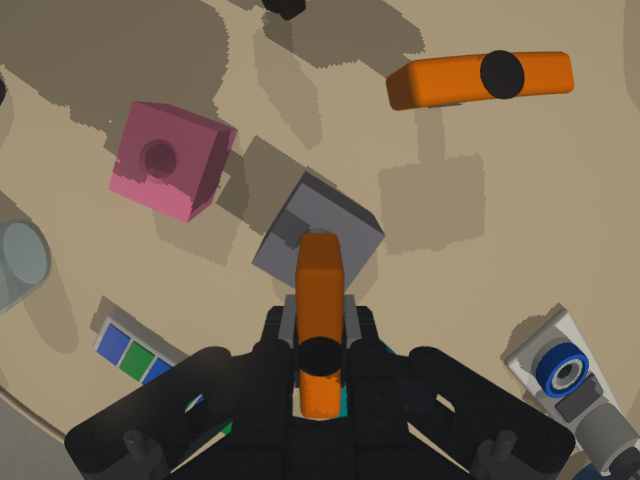

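The key is above the grey holder, with the hole mouth just visible at (318,230). The screw at (566,369) is free. Lowering the key, with the last part slow.

Call:
play_rows:
  travel:
    - [0,0,0.005]
    - [0,0,0.012]
    - [0,0,0.018]
    - [0,0,0.023]
    - [0,0,0.027]
    - [0,0,0.03]
  rotation:
    - [0,0,0]
    - [0,0,0]
    - [0,0,0]
    - [0,0,0]
    - [0,0,0]
    - [0,0,0]

```text
time_s: 21.48
position: [0.5002, -0.1304, 0.1061]
ee_rot: [0.477, 0.879, -0.0, -0.0]
contact_force: [-0.1, -0.1, -2.4]
finger_gap: 0.0149
```

Call:
play_rows:
  travel:
    - [0,0,0.005]
    - [0,0,0.013]
    - [0,0,0.021]
    - [0,0,0.027]
    - [0,0,0.032]
    - [0,0,0.034]
    - [0,0,0.034]
  rotation:
    - [0,0,0]
    - [0,0,0]
    - [0,0,0]
    - [0,0,0]
    - [0,0,0]
    - [0,0,0]
    - [0,0,0]

```text
time_s: 22.07
position: [0.5002, -0.1304, 0.0722]
ee_rot: [0.477, 0.879, -0.0, -0.0]
contact_force: [1.0, -0.1, -1.2]
finger_gap: 0.0148
```

Call:
play_rows:
  travel:
    - [0,0,0.001]
    - [0,0,0.002]
    - [0,0,0.003]
    - [0,0,0.004]
    - [0,0,0.0045]
    - [0,0,0.0045]
  rotation:
    - [0,0,0]
    - [0,0,0]
    - [0,0,0]
    - [0,0,0]
    - [0,0,0]
    - [0,0,0]

```text
time_s: 22.57
position: [0.5005, -0.1304, 0.0684]
ee_rot: [0.477, 0.879, 0.0, 0.0]
contact_force: [0.5, 1.0, -3.0]
finger_gap: 0.0149
```

Call:
play_rows:
  travel:
    - [0,0,0.0005]
    - [0,0,0.001]
    - [0,0,0.001]
  rotation:
    - [0,0,0]
    - [0,0,0]
    - [0,0,0]

```text
time_s: 22.82
position: [0.5005, -0.1304, 0.0673]
ee_rot: [0.477, 0.879, 0.0, -0.0]
contact_force: [0.6, -0.3, -2.3]
finger_gap: 0.015
```

Call:
play_rows:
  travel:
    - [0,0,0.0005]
    - [0,0,0.0008]
    - [0,0,0.0008]
  rotation:
    - [0,0,0]
    - [0,0,0]
    - [0,0,0]

```text
time_s: 23.07
position: [0.5007, -0.1304, 0.0669]
ee_rot: [0.477, 0.879, 0.0, 0.0]
contact_force: [-0.4, 0.7, 2.5]
finger_gap: 0.0151
```

```bash
python3 s.py
```

```text
23.0667 [ 0.5007 -0.1304  0.0669] keydir 33.0 F [-0.4  0.7  2.5] T [ 0.26  0.46 -0.01] q6 -1.12 tau6 0.03 0.015107410198229351
```

Resting on the holder top: contact at TCP z 0.0669, against 0.0668 when I first gripped it. Now I'll release and rise straight up.

Call:
play_rows:
  travel:
    - [0,0,0]
    - [0,0,0]
    - [0,0,0]
    - [0,0,0]
    - [0,0,0]
    - [0,0,0]
    - [0,0,0]
    - [0,0,0]
  rotation:
    - [0,0,0]
    - [0,0,0]
    - [0,0,0]
    - [0,0,0]
    - [0,0,0]
    - [0,0,0]
    - [0,0,0]
    - [0,0,0]
  jaw: 0

```text
time_s: 23.73
position: [0.5006, -0.1304, 0.0666]
ee_rot: [0.477, 0.879, 0.0, 0.0]
contact_force: [0.8, -0.3, 0.1]
finger_gap: 0.0854
```

Call:
play_rows:
  travel:
    - [0,0,-0.004]
    - [0,0,-0.014]
    - [0,0,-0.03]
    - [0,0,-0.055]
    - [0,0,-0.085]
    - [0,0,-0.115]
    - [0,0,-0.135]
    - [0,0,-0.145]
    - [0,0,-0.145]
    - [0,0,-0.145]
  rotation:
    - [0,0,0]
    - [0,0,0]
    - [0,0,0]
    - [0,0,0]
    - [0,0,0]
    - [0,0,0]
    - [0,0,0]
    - [0,0,0]
    - [0,0,0]
    - [0,0,0]

```text
time_s: 24.57
position: [0.5004, -0.1302, 0.2119]
ee_rot: [0.477, 0.879, 0.0, 0.0]
contact_force: [-0.4, 1.0, -0.6]
finger_gap: 0.0853
```

```bash
python3 s.py
python3 - <<'E'
from workcell import arm
from h import *
for n in("wrist","scene"):
    d=arm.get_image(n);np.savez(n+"8.npz",**d);cv2.imwrite(f"pics/{n}8.png",d["pixels"][:,:,::-1])
d=load("wrist8");hsv=cv2.cvtColor(d["pixels"],cv2.COLOR_RGB2HSV)
m=cv2.inRange(hsv,(3,140,110),(16,255,255));m[:,:290]=0;m[:,345:]=0;m[:165]=0
v,u=np.nonzero(m);W=np.array([onzw(d,a,b,.102)[:2] for a,b in zip(u,v)],np.float32);print(cv2.minAreaRect(W*1000))
E
```

```text
24.5667 [ 0.5004 -0.1302  0.2119] keydir 32.98 F [-0.4  1.  -0.6] T [ 0.06  0.02 -0.01] q6 -1.12 tau6 0.0 0.08529486627018912
((499.0408020019531, -130.43328857421875), (64.28810119628906, 15.355612754821777), 33.45481872558594)
```

View pics/wrist8.png

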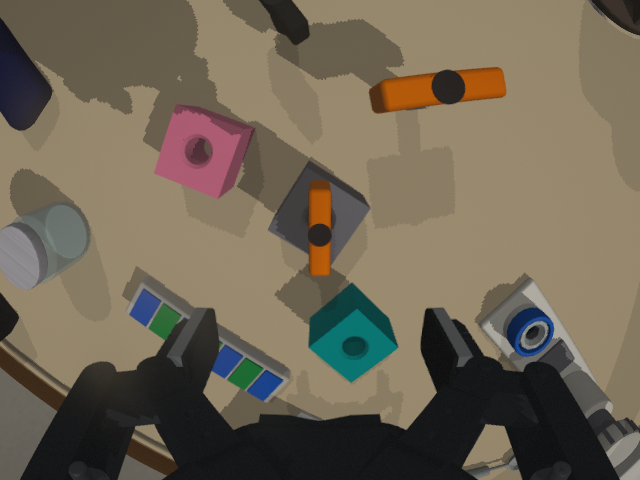

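View pics/scene8.png

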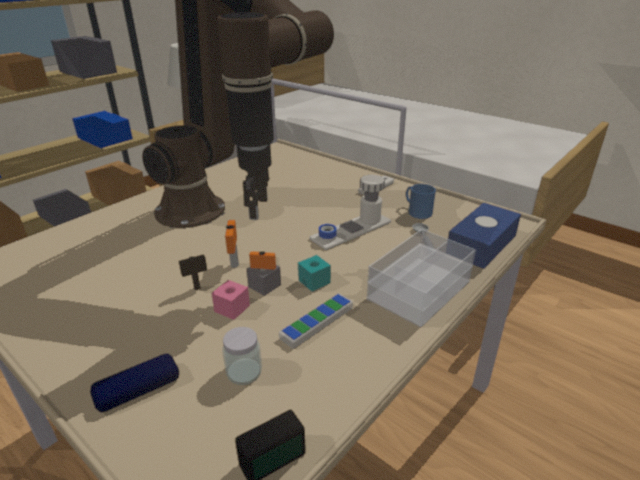

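The key stands upright in the grey holder at (319,228) in the wrist view, at (0.499, -0.130) and 33.5°, the same as at the start. The other things look unmoved. As a last check I'll look into the socket again for the turned angle.

Call:
play_rows:
  travel:
    - [0.02,0.018,-0.01]
    - [0.047,0.042,-0.02]
    - [0.075,0.068,-0.02]
    - [0.103,0.093,-0.02]
    - [0.131,0.118,-0.02]
    - [0.159,0.143,-0.02]
    - [0.187,0.168,-0.01]
    - [0.212,0.19,0.01]
    - [0.23,0.207,0.04]
    - [0.237,0.213,0.07]
    - [0.237,0.213,0.09]
    - [0.237,0.213,0.1]
  rotation:
    - [0,0,0]
    - [0,0,0]
    - [0,0,0]
    - [0,0,0]
    - [0,0,0]
    - [0,0,0]
    - [0,0,0]
    - [0,0,0]
    - [0,0,0]
    - [0,0,0]
    - [0,0,0]
    - [0,0,0]

```text
time_s: 25.67
position: [0.5477, 0.1839, 0.1068]
ee_rot: [0.477, 0.879, -0.003, -0.002]
contact_force: [-0.4, 0.2, -0.4]
finger_gap: 0.0853
```

Run:
```python
from workcell import arm
from h import *
d=arm.get_image("wrist");d=arm.get_image("wrist");np.savez("wrist9.npz",**d);p=d["pixels"]
g=cv2.cvtColor(p,cv2.COLOR_RGB2GRAY)
T=d["camera_from_world"];P=T[:3,:3]@np.array([.4816,.15,.035])+T[:3,3];th=np.arctan2(np.hypot(P[0],P[1]),P[2]);s=fpx(d)*th/np.hypot(P[0],P[1])
cu,cw=int(d["cx"]+P[0]*s),int(d["cy"]+P[1]*s);print(cu,cw)
c=np.clip(p[cw-50:cw+50,cu-60:cu+60,::-1].astype(float)*2,0,255).astype(np.uint8);cv2.imwrite("pics/w9c.png",cv2.resize(c,None,fx=6,fy=6,interpolation=2))
G=cv2.resize(g,None,fx=4,fy=4,interpolation=cv2.INTER_CUBIC)
for t in(40,46,52):
    m=(G<t).astype(np.uint8);k,L,s,c=cv2.connectedComponentsWithStats(m);i=L[cw*4,cu*4];mm=(L==i).astype(np.uint8)
    cs,_=cv2.findContours(mm,cv2.RETR_EXTERNAL,cv2.CHAIN_APPROX_NONE);c=max(cs,key=cv2.contourArea)
    W=np.array([onzw(d,(q[0][0]-1.5)/4,(q[0][1]-1.5)/4,.035)[:2]*1000 for q in c],np.float32)
    M=cv2.moments(W.reshape(-1,1,2));cen=np.array([M["m10"],M["m01"]])/M["m00"]
    a=np.arctan2(*(W-cen).T[::-1]);r=np.hypot(*(W-cen).T)
    A=np.linspace(0,2*np.pi,360,endpoint=False);o=np.argsort(a%(2*np.pi));R=np.interp(A,(a%(2*np.pi))[o],r[o],period=2*np.pi)
    F=(R*np.exp(-6j*A)).mean();print(t,cen,np.sqrt(M["m00"]*2/np.sqrt(3)),"vertex",-np.degrees(np.angle(F))/6,abs(F))
```

```text
332 133
40 [481.82007701 150.15332993] 15.384433620941296 vertex -27.47816099096637 0.19254547321805382
46 [481.67098976 150.07056098] 16.16910611196588 vertex -26.5019033937939 0.2480203548908849
52 [481.68816111 150.12941091] 16.636733418607317 vertex -26.931389711940543 0.24611844903021582
```

View pics/w9c.png

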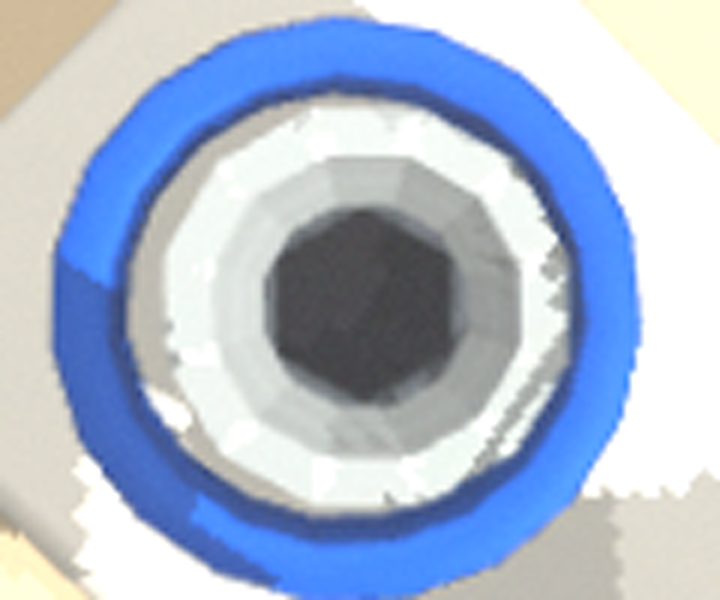

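The socket's vertices moved 6.2° clockwise mod 60°, which is a 66.2° (1.16 rad) turn. That fits a run to the 1.2 stop from a start near 0.04, and it agrees with the torque rise. I'll raise the arm clear and hand in.

Call:
play_rows:
  travel:
    - [0,0,-0.01]
    - [0,0,-0.035]
    - [0,0,-0.065]
    - [0,0,-0.09]
    - [0,0,-0.1]
    - [0,0,-0.1]
    - [0,0,-0.1]
  rotation:
    - [0,0,0]
    - [0,0,0]
    - [0,0,0]
    - [0,0,0]
    - [0,0,0]
    - [0,0,0]
    - [0,0,0]

```text
time_s: 26.35
position: [0.5507, 0.1843, 0.2141]
ee_rot: [0.478, 0.879, 0.002, 0.001]
contact_force: [-0.4, 0.1, -1.4]
finger_gap: 0.0855
```

```bash
python3 s.py; python3 -c "
from workcell import arm
print(arm.finish_job())"
```

```text
26.35 [0.5507 0.1843 0.2141] keydir 32.95 F [-0.4  0.1 -1.4] T [ 0.    0.05 -0.04] q6 -1.655 tau6 0.0 0.08549489590204419
the job is handed in; nothing more can be done
None
```

The foot screw is turned clockwise to its stop, and the key is back upright in the grey holder. I handed the job in at 26 s of the 72 s allowed.

- **Key choice:** I took the smaller orange key, the one in the grey holder.
- **Seating:** The key dropped in on the first flats and met the socket floor with about 8 N, within 0.1 mm of the expected height.
- **Turning:** Resistance was steady at about 0.15–0.2 N·m, then rose to 0.43 N·m over the last 0.07 rad. I took that rise as the stop and turned no further.
- **Screw check:** A second look into the socket shows the flats turned about 66° (1.16 rad), which fits reaching 1.2 from a start near 0.04. The tool itself turned about 1.45 rad. I put the rest down to play in the socket and give in the grip; I did not measure that separately.
- **Side force:** About 10 N built up sideways while turning because the key was slightly off the screw axis. I eased it off, and pulling the key out took about 9 N at most.
- **Key check:** The key measures the same position and angle as before I took it, to within 1 mm and 0.5°.
- **Other things:** They look unmoved in the pictures taken after I let go of the key, though I did not measure each one. The arm ended clear of everything, with the gripper open.

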